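# Heft the glaze tins and pack them heaviest first

### The arm

A 6-joint arm with a two-finger parallel gripper is mounted at the origin on a cart in front of the work surface, level with it; the furniture and walls round the work are solid. World frame = base frame: x ahead of the robot, y to its left, z up, the work surface at z = 0. Lengths are in mm, angles in rad, forces in N, time in s.
With the tool pointing down it reaches from about 350 to 775 mm from the base axis. Payload 7.3 kg.
Tool frame: the origin (TCP) lies at the centre of the arm's flange, where the gripper is bolted on; the fingertips stand 178 mm ahead of it and the grasp point (between the pads) lies 159 mm ahead of it; z points along the fingers, y is the direction in which the jaws open and shut (so a half turn about z gives the same grasp; the last joint's range is limited). The gripper opens to 92 mm and grips with 3 to 60 N. Pads are 19 mm wide; open, the fingers measure 130 mm over their backs; the gripper's body (75 mm by 190 mm) begins 47 mm behind the grasp point.
Start: joints at [-1.461, 0.342, 1.524, -0, 1.275, -0.146], TCP at [132.855, -507.915, 404.741] pointing down, gripper open.
Joint ranges: [-2.53, 2.53], [-0.77, 2.02], [0.04, 2.7], [-1, 4.14], [0.28, 2.66], [-3.11, 3.11]. Speed limits (rad/s): [2.57, 2.57, 3.14, 3.14, 3.14, 3.14].

### API

Orientations are given as [roll, pitch, yaw] about the fixed x, y, z axes, in that order (R = Rz(yaw) Ry(pitch) Rx(roll)).
In Python, from plant import status, viewer, ticket gives the robot as it stands.
- The arm moves only by the tool play_rows, never from a script. Its argument "commands" is a list of rows, each an object with "offset": the shift along the tool's x, y, z in m, a list of three; "twist": the turn about the tool's z in degrees. A call has 1 to 5 rows; each row shifts and turns the commanded pose from where the row before left it, along the tool's axes as they then stand; what a row does not reach is not made up. A row lasts 1/10 s, in which the tool goes at most 50 mm and 8.59 degrees, less where a joint would pass 70% of its speed; a pose out of reach is approached as far as the arm can. A call with a gripper value outside its range is refused whole. "jaw" is the closure in counts, from 0 (fully open) to 255 (shut), set as the call begins (left out, the last holds). The fingers move at their own pace and stop on an object; the grip force is fixed at half the most. Time passes only in rows, so rows that do not move let the fingers close. It gives the time, the measured TCP pose, the force and the opening at its end, in the units of the state.
- status.get_obs(): the state, without advancing time (a new reading comes with each control period).
- viewer.capture(name): name is "scene" or "top" or "wrist"; returns the picture (400x640x3 uint8, red, green, blue); there is no depth.
- viewer.camera_params(name): a dict with "fov_y" (degrees; the focal length in pixels is half the picture's height over the tangent of half this angle, whatever the lens; pixels are square), "cx", "cy" (the principal point, pixels), "rvec" (rotation vector, rad) and "tvec" (3), from world to camera coordinates, as OpenCV has them; the wrist camera has in their place "T_tool_cam" (4x4, takes a point from camera to tool coordinates, whose origin is the TCP and whose axes are the flange's). Camera axes: x right, y down, z forward; pixel columns grow to the right and rows downward; lengths in mm; the calibration is good to about 2 mm. A picture is of the moment at which its call begins: read the wrist's pose just before it. camera_params takes no time and is no camera call.
- ticket.close_job(): hands the job in, once; it reports no verdict.
The state is a dict: "time": time; "joint_positions": joint angles; "dq": joint speeds; "tau": joint torques, N m; "tool_pos": TCP position; "tcp_rot": TCP orientation; "contact_force": force on the tool from outside, world axes, zero at the start; "moment": the same for the moment, N m; "grip_width": finger opening in mm.
Only numpy, scipy, OpenCV 4.12 (cv2) and the standard library are available. Lean on these libraries where they do the work, as an engineer would, in place of code of your own. Each camera call takes 0.05 s, during which the arm holds its last target.

### The job

The three white tins of glaze powder look alike, but one is full, one about half used and one nearly empty. Heft them to find out which is which, then pack them one at a time into the low plywood carrier as one straight upright stack: the heaviest first at the bottom, then the middle one on it, the lightest on top. Set the tins down without dropping or tipping them, and leave the pinch pot, the cup and the wooden rib where they are.

Things in the scene. Friction and masses are not known exactly. Their poses are not given: they have to be found in the camera images.
- tin_a_mid (a point): White round tin with blue lid and yellow band, 62 mm diameter (lid rim 64), 70 mm high, flat top and bottom. Point: its centre, 35 mm up; z is its axis. The three tins look alike; they weigh about 0.18, 0.42 and 0.74 kg (each within 5 %), and which is which changes every time. Contents can shift 3 mm inside. All start standing on the worktable.
- tin_b_mid (a point): White round tin with blue lid and yellow band, 62 mm diameter (lid rim 64), 70 mm high, flat top and bottom. Point: its centre, 35 mm up; z is its axis. Weight: see tin_a; the names tell nothing about it.
- tin_c_mid (a point): White round tin with blue lid and yellow band, 62 mm diameter (lid rim 64), 70 mm high, flat top and bottom. Point: its centre, 35 mm up; z is its axis. Weight: see tin_a; the names tell nothing about it.
- carrier_floor (a point): Low square plywood tray, fixed, 124 x 124 mm outside, walls 7 mm thick and 22 mm high, a wire handle (14 mm out, 12 mm up) on each y side. Point: centre of its cork floor's top, 8 mm above the worktable; the floor is 110 x 110 mm, room for one tin. x, y run along its sides, z up. It may stand in any place among the tins.
- pot_mid (a point): Bystander: brown leather-hard clay pinch pot, 82 x 79 x 49 mm. Point: its centre, half-way up.
- cup_mid (a point): Bystander: small white cup, 59 mm diameter, 58 mm high. Point: its centre, half-way up.
- rib_mid (a point): Bystander: flat kidney-shaped wooden rib, 48 x 96 x 8 mm, lying on the table. Point: its centre.
Not all that is in view belongs to the job. What is shaped like the part that bears tin_b_mid but pink is not meant. What is shaped like the part that bears tin_a_mid but pink is not meant.

How it is judged:
By the outcome, as a careful person would: the job done as asked, in the order asked, and still so for the second after the job is handed in, with the robot touching nothing.
It also fails if it takes over 72 s, if anything falls off the work surface, if the arm or the gripper's body presses on something with over 40 N, if the wrist force passes 120 N, or if a joint passes its speed limit or range.

## Working session

There is one attempt and no reset: what is moved stays moved. The work goes in short steps, Python scripts to look and compute and a tool call to move; the robot and the scene stay as the last step left them, time stands still between calls to the robot, and variables do not carry over. Pictures are saved under pics/ and viewed, and the job is handed in when it is done.

Besides the shell and the picture viewer there is one more tool, called in YAML: its name, and indented under it one key for each argument. play_rows: Moves the arm, as the interface text tells. Its arguments: {"type":"object","properties":{"commands":{"type":"array"},"jaw":{"type":"number"}},"required":["commands"]}

```bash
ls; mkdir -p pics; cat > h.py <<'E'
import numpy as np, cv2
from plant import status, viewer, ticket
def save(name,f):
    im=viewer.capture(name); cv2.imwrite('pics/'+f,im[:,:,::-1]); return im
def ray(name,u,v,obs=None):
    p=viewer.camera_params(name); f=200/np.tan(np.radians(p['fov_y'])/2)
    d=np.array([(u-p['cx'])/f,(v-p['cy'])/f,1.])
    R=cv2.Rodrigues(np.array(p['rvec'],float))[0]; t=np.array(p['tvec'],float).ravel()
    return -R.T@t, R.T@d
def plane(name,u,v,z):
    c,d=ray(name,u,v); return c+d*(z-c[2])/d[2]
def proj(name,P):
    p=viewer.camera_params(name); f=200/np.tan(np.radians(p['fov_y'])/2)
    R=cv2.Rodrigues(np.array(p['rvec'],float))[0]; q=R@np.array(P,float)+np.array(p['tvec'],float).ravel()
    return f*q[0]/q[2]+p['cx'],f*q[1]/q[2]+p['cy']
E
python3 - <<'E'
from h import *
print(status.get_obs())
for n in('scene','top','wrist'): print(n,viewer.camera_params(n))
save('scene','s0.png');save('top','t0.png')
E
```

```text
pics
{'time': 0.0, 'joint_positions': array([-1.46100653e+00,  3.42702875e-01,  1.52502593e+00, -2.40843850e-05,
        1.27540009e+00, -1.46006778e-01]), 'dq': array([-0.00135217,  0.00016405, -0.00143233, -0.00038794,  0.00077403,
        0.00022683]), 'tau': array([-7.76026391e-04, -4.31246281e+01, -2.44222373e+01,  7.17707165e-02,
        5.58627828e-02, -9.20887464e-05]), 'tool_pos': array([ 132.83266438, -507.7708248 ,  404.05194845]), 'tcp_rot': array([-3.14006941e+00, -2.00719771e-04,  2.55803450e-01]), 'contact_force': array([ 0.45668472, -0.82520065,  0.35000798]), 'moment': array([0.00333377, 0.01722859, 0.00156717]), 'grip_width': 91.8951589728874}
scene {'fov_y': 48.08304322619181, 'cx': 317.2713429968572, 'cy': 196.1685916535724, 'rvec': array([ 0.80140559, -2.44670682,  1.21853716]), 'tvec': array([443.1152691 , 230.72473257, 852.18147642])}
top {'fov_y': 50.687724431454924, 'cx': 314.55302307420243, 'cy': 199.77567653669365, 'rvec': array([ 2.1253544 , -2.16040383,  0.13463547]), 'tvec': array([  17.35800249,  517.2707179 , 1059.56948599])}
wrist {'fov_y': 63.64198182942805, 'cx': 321.4049552683539, 'cy': 203.50514037453053, 'T_tool_cam': array([[-1.51200094e-04, -9.61012215e-01, -2.76505877e-01,
         7.42190837e+01],
       [ 9.99999880e-01, -1.63538679e-05, -4.89985277e-04,
         1.48629313e-01],
       [ 4.66359896e-04, -2.76505917e-01,  9.61012102e-01,
         2.05569034e+01],
       [ 0.00000000e+00,  0.00000000e+00,  0.00000000e+00,
         1.00000000e+00]])}
```

View pics/s0.png

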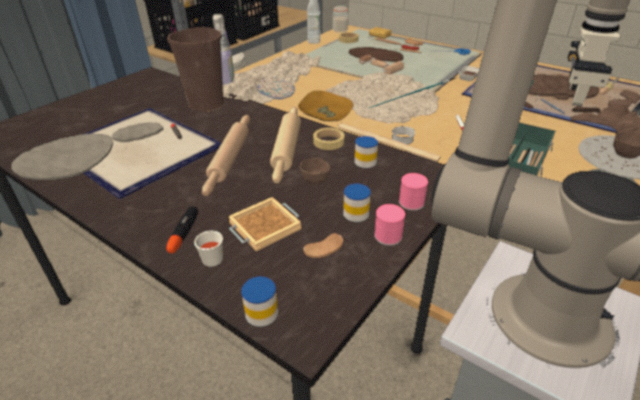

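View pics/t0.png

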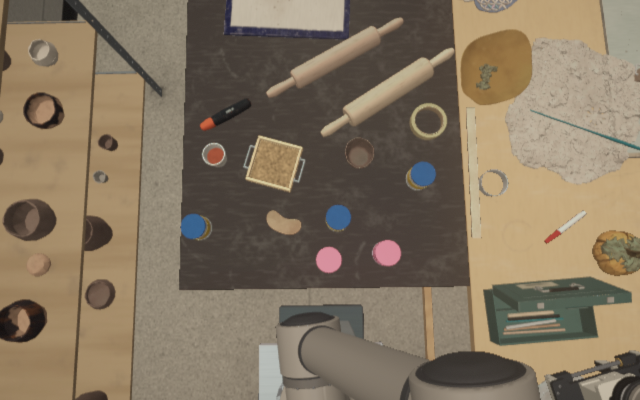

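The top view shows blue lids at about (194,226), (338,217) and (423,174), and the carrier at about (275,163). The pink decoys are at (329,260) and (387,253), the cup at (214,155), the rib at (284,221) and the pot at (360,152).

```bash
python3 - <<'E'
from h import *
im=cv2.imread('pics/t0.png'); hsv=cv2.cvtColor(im,cv2.COLOR_BGR2HSV)
def blobs(m,z,nm,amin=150,img='top'):
    n,l,s,c=cv2.connectedComponentsWithStats(m)
    for i in range(1,n):
        if s[i,4]>amin:
            cn=cv2.findContours((l==i).astype(np.uint8),0,2)[0][0]
            r=cv2.minAreaRect(cn);(ex,ey),er,_=cv2.fitEllipse(cn)
            print(nm,s[i],c[i].round(1),'plane',plane(img,*c[i],z).round(1),'ell',plane(img,ex,ey,z).round(1),np.round(er,1),'rect',np.round(r[0],1),np.round(r[1],1),round(r[2],1))
blobs(cv2.inRange(hsv,(100,130,60),(118,255,255))[:, :],70,'blue')
blobs(cv2.inRange(hsv,(150,60,60),(179,255,255)),70,'pink')
m=cv2.inRange(hsv,(8,50,110),(32,200,255)); m[:,:235]=0;m[:,312:]=0;m[:130]=0;m[200:]=0
blobs(m,22,'tray')
r=cv2.minAreaRect(max(cv2.findContours(m,0,2)[0],key=cv2.contourArea))
P=np.array([plane('top',*q,22)[:2] for q in cv2.boxPoints(r)]);print(P.round(1),P.mean(0),[np.linalg.norm(P[i]-P[i-1]) for i in range(4)],np.degrees(np.arctan2(*(P[1]-P[0])[::-1])))
# scene
im=cv2.imread('pics/s0.png'); hsv=cv2.cvtColor(im,cv2.COLOR_BGR2HSV)
blobs(cv2.inRange(hsv,(100,130,60),(118,255,255)),63,'sblue',img='scene')
for u,v,z in((360,152,49),(214,155,58),(284,221,8)):print(plane('top',u,v,z).round())
E
```

```text
blue [412 163  23  22 410] [423.  173.5] plane [ 575.  -266.4   70. ] ell [ 575.  -266.4   70. ] [21.5 22.7] rect [423.  173.5] [21. 22.] 90.0
blue [326 205  25  24 437] [338.1 216.8] plane [468.8 -49.6  70. ] ell [469.  -49.6  70. ] [22.5 23.2] rect [337.8 216.8] [23.3 22.6] 45.0
blue [181 214  24  25 455] [192.6 225.8] plane [452.3 314.8  70. ] ell [452.4 314.6  70. ] [22.8 23.8] rect [192.5 226. ] [23.3 23.3] 45.0
pink [373 240  28  27 607] [386.6 252.7] plane [ 378.  -167.2   70. ] ell [ 377.9 -167.3   70. ] [26.1 28.3] rect [386.5 253. ] [26. 27.] 90.0
pink [316 246  26  28 560] [328.4 259.4] plane [363.8 -23.4  70. ] ell [363.7 -23.4  70. ] [26.  26.1] rect [328.3 259.3] [26.2 25.5] 45.0
tray [ 245  135   58   58 2250] [273.8 163.1] plane [620.1 116.3  22. ] ell [619.5 116.6  22. ] [54.9 55.6] rect [273.6 163. ] [47.8 48.2] 16.3
[[577.1 195.6]
 [703.2 160.1]
 [663.8  37. ]
 [539.   74.1]] [620.75444833 116.7024757 ] [np.float64(127.30799363261663), np.float64(130.96361882616162), np.float64(129.26037643553104), np.float64(130.11403749240856)] -15.700417573766172
sblue [356 137  21  10 164] [366.  141.6] plane [ 580.7 -270.6   63. ] ell [ 580.9 -270.6   63. ] [ 9.  20.6] rect [366.  141.5] [ 9. 20.] 90.0
sblue [345 184  25  15 307] [356.9 191.1] plane [473.7 -55.4  63. ] ell [473.9 -54.9  63. ] [14.4 25.4] rect [357. 191.] [14. 24.] 90.0
sblue [242 277  34  26 676] [258.  289.4] plane [455.8 313.3  63. ] ell [455.8 313.2  63. ] [24.6 33. ] rect [258.5 289.5] [25. 33.] 90.0
[ 639. -111.   49.]
[636. 267.  58.]
[466.  91.   8.]
```

Top and scene views agree to about 6 mm. The tins are at A (575,-266), B (469,-50) and C (452,315), and the carrier is at (620.5,116.5). First I turn to yaw 0 and head for tin A.

play_rows:
  commands:
    - {"offset": [0,0,0],"twist": 7.33}
    - {"offset": [0,0,0],"twist": 7.33}
    - {"offset": [0.03,-0.015,0],"twist": 0}
    - {"offset": [0.04,-0.023,0],"twist": 0}
    - {"offset": [0.04,-0.023,0],"twist": 0}

```text
time: 0.6
tool_pos: [243.6, -446.3, 404.3]
tcp_rot: [-3.141, 0.0, -0.002]
contact_force: [0.8, -0.8, -0.4]
grip_width: 91.7
```

play_rows:
  commands:
    - {"offset": [0.04,-0.023,0],"twist": 0}
    - {"offset": [0.04,-0.023,0],"twist": 0}
    - {"offset": [0.04,-0.023,0],"twist": 0}
    - {"offset": [0.04,-0.023,0],"twist": 0}
    - {"offset": [0.04,-0.023,0],"twist": 0}

```text
time: 1.1
tool_pos: [444.3, -330.6, 404.4]
tcp_rot: [-3.141, 0.0, -0.0]
contact_force: [0.3, -1.2, 0.4]
grip_width: 92.0
```

play_rows:
  commands:
    - {"offset": [0.04,-0.02,0.0],"twist": 0}
    - {"offset": [0.04,-0.02,0.0],"twist": 0}
    - {"offset": [0.033,-0.016,0.0],"twist": 0}
    - {"offset": [0.018,-0.009,0],"twist": 0}
    - {"offset": [0,0,0],"twist": 0}

```text
time: 1.6
tool_pos: [575.8, -265.2, 403.5]
tcp_rot: [-3.141, 0.001, 0.003]
contact_force: [-0.6, -0.1, -0.7]
grip_width: 91.9
```

```bash
cat >> h.py <<'E'
from scipy.spatial.transform import Rotation as Ro
def wrist(f,z=70):
    o=status.get_obs(); im=save('wrist',f)
    p=viewer.camera_params('wrist'); fo=200/np.tan(np.radians(p['fov_y'])/2)
    R=Ro.from_euler('xyz',o['tcp_rot']).as_matrix(); T=p['T_tool_cam']
    c=o['tool_pos']+R@T[:3,3]
    hsv=cv2.cvtColor(im,cv2.COLOR_RGB2HSV); m=cv2.inRange(hsv,(100,130,60),(118,255,255))
    m=cv2.morphologyEx(m,cv2.MORPH_OPEN,np.ones((3,3)))
    for cn in cv2.findContours(m,0,1)[0]:
        if cv2.contourArea(cn)>800:
            P=[]
            for q in cn[:,0]:
                d=R@T[:3,:3]@np.array([(q[0]-p['cx'])/fo,(q[1]-p['cy'])/fo,1]); P.append((c+d*(z-c[2])/d[2])[:2])
            (x,y),r=cv2.minEnclosingCircle(np.array(P,np.float32)); 
            print('lid px',cn[:,0].mean(0).round(),'circle',round(x,1),round(y,1),'r',round(r,1),'box mid',((np.max(P,0)+np.min(P,0))/2).round(1),np.ptp(P,axis=0).round(1))
    print('t',round(o['time'],2),o['tool_pos'].round(1),'F',o['contact_force'].round(2),'M',o['moment'].round(3),'w',round(o['grip_width'],1),'tau',o['tau'].round(2))
E
python3 -c "
from h import *
wrist('w1.png')"
```

```text
lid px [323. 187.] circle 576.4 -266.4 r 31.0 box mid [ 576.5 -266. ] [60.3 60.9]
t 1.6 [ 575.8 -265.2  403.5] F [-0.55 -0.05 -0.67] M [ 0.038 -0.016  0.004] w 91.9 tau [ 1.190e+00 -5.443e+01 -2.649e+01  2.600e-01 -1.000e-02  2.900e-01]
```

View pics/w1.png

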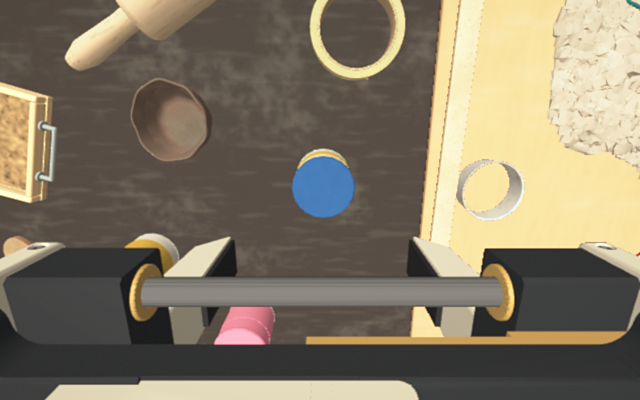

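The wrist view puts the lid at px (323,187), which is (576,-266), radius 31. This agrees with the top view, so I descend.

play_rows:
  commands:
    - {"offset": [0.0005,0.001,0.03],"twist": 0}
    - {"offset": [0,0,0.05],"twist": 0}
    - {"offset": [0,0,0.05],"twist": 0}
    - {"offset": [0,0,0.04],"twist": 0}
    - {"offset": [0,0,0.02],"twist": 0}

```text
time: 2.15
tool_pos: [571.9, -268.3, 210.6]
tcp_rot: [-3.138, 0.006, -0.002]
contact_force: [-0.5, 0.9, 0.6]
grip_width: 92.0
```

play_rows:
  commands:
    - {"offset": [0,0,0.012],"twist": 0}
    - {"offset": [0,0,0.004],"twist": 0}
    - {"offset": [0,0,0],"twist": 0}

```text
time: 2.45
tool_pos: [574.2, -268.6, 199.3]
tcp_rot: [3.141, -0.001, -0.001]
contact_force: [0.1, -0.7, 0.3]
grip_width: 92.2
```

play_rows:
  commands:
    - {"offset": [0,0,0],"twist": 0}
    - {"offset": [0,0,0],"twist": 0}
    - {"offset": [0,0,0],"twist": 0}
    - {"offset": [0,0,0],"twist": 0}
    - {"offset": [0,0,0],"twist": 0}
  jaw: 255

```text
time: 2.95
tool_pos: [574.5, -267.4, 199.2]
tcp_rot: [-3.141, -0.0, 0.0]
contact_force: [-0.3, 4.0, 3.1]
grip_width: 60.3
```

play_rows:
  commands:
    - {"offset": [0,0,0],"twist": 0}
    - {"offset": [0,0,0],"twist": 0}

```text
time: 3.15
tool_pos: [574.5, -267.4, 199.2]
tcp_rot: [-3.141, -0.0, 0.0]
contact_force: [-0.5, 4.9, 5.0]
grip_width: 60.3
```

play_rows:
  commands:
    - {"offset": [0,0,-0.005],"twist": 0}
    - {"offset": [0,0,-0.015],"twist": 0}
    - {"offset": [0,0,-0.03],"twist": 0}
    - {"offset": [0,0,-0.02],"twist": 0}
    - {"offset": [0,0,-0.005],"twist": 0}

```text
time: 3.65
tool_pos: [574.8, -268.6, 276.7]
tcp_rot: [3.139, -0.004, -0.0]
contact_force: [1.5, -1.1, -7.6]
grip_width: 60.4
```

play_rows:
  commands:
    - {"offset": [0,0,0],"twist": 0}
    - {"offset": [0,0,0],"twist": 0}
    - {"offset": [0,0,0],"twist": 0}
    - {"offset": [0,0,0],"twist": 0}

```text
time: 4.05
tool_pos: [574.2, -267.9, 272.4]
tcp_rot: [-3.141, 0.002, -0.0]
contact_force: [-0.1, 0.9, -8.8]
grip_width: 60.1
```

play_rows:
  commands:
    - {"offset": [0,0,0],"twist": 0}
    - {"offset": [0,0,0],"twist": 0}

```text
time: 4.25
tool_pos: [574.4, -267.9, 273.3]
tcp_rot: [-3.141, 0.0, -0.0]
contact_force: [0.2, -0.2, -7.7]
grip_width: 60.2
```

```bash
python3 -c "
from h import *
wrist('w2.png',145)"
```

```text
lid px [321. 320.] circle 575.2 -268.0 r 30.4 box mid [ 569.9 -268. ] [12.7 60.7]
lid px [321. 259.] circle 589.5 -268.0 r 27.5 box mid [ 599. -268.] [19.  55.1]
t 4.25 [ 574.4 -267.9  273.3] F [ 0.17 -0.16 -7.74] M [-0.007  0.067  0.001] w 60.2 tau [-1.000e-02 -6.099e+01 -2.474e+01  7.000e-02 -5.000e-02 -0.000e+00]
```

View pics/w2.png

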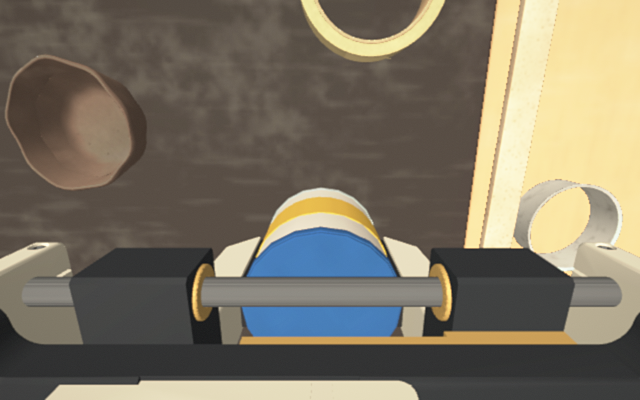

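Tin A hefts at about 7.7 N, so it is the 0.74 kg tin. It goes straight to the carrier.

play_rows:
  commands:
    - {"offset": [0,-0.008,-0.01],"twist": 0}
    - {"offset": [0.002,-0.02,-0.01],"twist": 0}
    - {"offset": [0.004,-0.032,0],"twist": 0}
    - {"offset": [0.004,-0.04,0],"twist": 0}
    - {"offset": [0.004,-0.04,0],"twist": 0}

```text
time: 4.8
tool_pos: [588.3, -125.3, 295.2]
tcp_rot: [3.142, -0.002, -0.0]
contact_force: [1.5, 1.5, -6.9]
grip_width: 60.4
```

play_rows:
  commands:
    - {"offset": [0.004,-0.04,0],"twist": 0}
    - {"offset": [0.004,-0.04,0],"twist": 0}
    - {"offset": [0.004,-0.04,0],"twist": 0}
    - {"offset": [0.004,-0.04,0],"twist": 0}
    - {"offset": [0.004,-0.032,0],"twist": 0}

```text
time: 5.3
tool_pos: [607.7, 68.0, 295.2]
tcp_rot: [-3.141, -0.001, 0.002]
contact_force: [0.6, 0.0, -8.0]
grip_width: 60.2
```

play_rows:
  commands:
    - {"offset": [0.004,-0.024,0],"twist": 0}
    - {"offset": [0.004,-0.016,0],"twist": 0}
    - {"offset": [0.002,-0.009,0],"twist": 0}
    - {"offset": [0,-0.003,0],"twist": 0}
    - {"offset": [0,0,0],"twist": 0}

```text
time: 5.8
tool_pos: [618.3, 115.8, 293.7]
tcp_rot: [3.141, 0.0, -0.0]
contact_force: [-0.6, 0.4, -7.2]
grip_width: 60.4
```

```bash
python3 -c "
from h import *
wrist('w3.png',165)"
```

```text
lid px [321. 320.] circle 618.2 115.5 r 30.3 box mid [613.6 115.5] [12.7 60.7]
lid px [321. 259.] circle 633.4 115.7 r 27.6 box mid [642.8 115.7] [19.1 55.2]
t 5.8 [618.3 115.8 293.7] F [-0.56  0.39 -7.22] M [0.001 0.053 0.035] w 60.4 tau [ 9.800e-01 -6.042e+01 -2.563e+01  1.300e-01 -1.100e-01  6.000e-02]
```

View pics/w3.png

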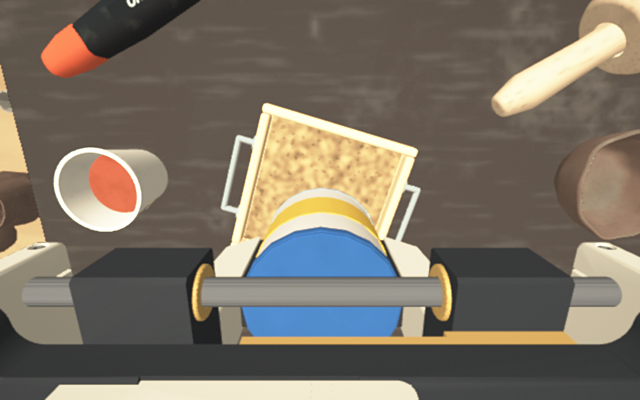

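```bash
python3 -c "
from h import *
o=status.get_obs();p=viewer.camera_params('wrist');fo=200/np.tan(np.radians(p['fov_y'])/2)
R=Ro.from_euler('xyz',o['tcp_rot']).as_matrix();T=p['T_tool_cam'];c=o['tool_pos']+R@T[:3,3]
for u,v in((265,104),(418,151)):
  d=R@T[:3,:3]@np.array([(u-p['cx'])/fo,(v-p['cy'])/fo,1]);print(c+d*(22-c[2])/d[2])
"
```

```text
[697.37179606 156.8987222   22.        ]
[662.46917858  40.12616161  22.        ]
```

The carrier centre from the wrist view is (620.5,116.2), matching the top view. Now I lower with the final steps small.

play_rows:
  commands:
    - {"offset": [0,0,0.015],"twist": 0}
    - {"offset": [0,0,0.03],"twist": 0}
    - {"offset": [0,0,0.02],"twist": 0}
    - {"offset": [0,0,0.01],"twist": 0}
    - {"offset": [0,0,0.004],"twist": 0}

```text
time: 6.35
tool_pos: [618.3, 115.1, 213.7]
tcp_rot: [3.141, 0.002, -0.001]
contact_force: [0.0, -0.5, -6.7]
grip_width: 60.1
```

play_rows:
  commands:
    - {"offset": [0,0,0.002],"twist": 0}
    - {"offset": [0,0,0.001],"twist": 0}
    - {"offset": [0,0,0.001],"twist": 0}
    - {"offset": [0,0,0.001],"twist": 0}
    - {"offset": [0,0,0.001],"twist": 0}

```text
time: 6.85
tool_pos: [618.5, 116.1, 209.1]
tcp_rot: [3.142, -0.001, 0.0]
contact_force: [-0.6, -0.1, -7.4]
grip_width: 60.5
```

play_rows:
  commands:
    - {"offset": [0,0,0.0],"twist": 0}
    - {"offset": [0,0,0.0],"twist": 0}

```text
time: 7.05
tool_pos: [618.4, 116.1, 208.7]
tcp_rot: [3.141, -0.0, -0.0]
contact_force: [0.8, 0.6, -8.3]
grip_width: 60.0
```

play_rows:
  commands:
    - {"offset": [0,0,0.0007],"twist": 0}
    - {"offset": [0,0,0.0007],"twist": 0}
    - {"offset": [0,0,0],"twist": 0}

```text
time: 7.35
tool_pos: [618.4, 116.1, 207.2]
tcp_rot: [3.142, 0.0, -0.0]
contact_force: [-1.0, 0.0, -7.1]
grip_width: 60.1
```

play_rows:
  commands:
    - {"offset": [0,0,0.0005],"twist": 0}
    - {"offset": [0,0,0.0],"twist": 0}

```text
time: 7.55
tool_pos: [618.4, 116.1, 207.2]
tcp_rot: [3.141, -0.0, -0.0]
contact_force: [-1.5, -0.2, -2.4]
grip_width: 60.7
```

play_rows:
  commands:
    - {"offset": [0,0,0.0004],"twist": 0}
    - {"offset": [0,0,0.0],"twist": 0}

```text
time: 7.75
tool_pos: [618.4, 116.1, 207.2]
tcp_rot: [3.141, -0.0, 0.0]
contact_force: [-3.5, 0.5, 2.9]
grip_width: 60.1
```

play_rows:
  commands:
    - {"offset": [0,0,0],"twist": 0}
    - {"offset": [0,0,0],"twist": 0}
    - {"offset": [0,0,0],"twist": 0}
    - {"offset": [0,0,0],"twist": 0}
    - {"offset": [0,0,0],"twist": 0}
  jaw: 0

```text
time: 8.25
tool_pos: [618.5, 116.0, 206.4]
tcp_rot: [3.142, -0.0, -0.0]
contact_force: [-0.5, 0.7, 0.3]
grip_width: 90.8
```

play_rows:
  commands:
    - {"offset": [0,0,-0.01],"twist": 0}
    - {"offset": [0,0,-0.03],"twist": 0}
    - {"offset": [0,0,-0.05],"twist": 0}
    - {"offset": [0,0,-0.05],"twist": 0}
    - {"offset": [0,0,-0.05],"twist": 0}

```text
time: 8.75
tool_pos: [618.0, 116.0, 399.2]
tcp_rot: [3.142, -0.001, -0.0]
contact_force: [0.2, -0.2, 0.3]
grip_width: 92.1
```

play_rows:
  commands:
    - {"offset": [0,0,-0.01],"twist": 0}
    - {"offset": [0,0,0],"twist": 0}
    - {"offset": [0,0,0],"twist": 0}

```text
time: 9.05
tool_pos: [618.0, 116.0, 405.2]
tcp_rot: [3.141, 0.002, -0.0]
contact_force: [-0.2, 0.3, -0.4]
grip_width: 91.7
```

```bash
python3 -c "
from h import *
wrist('w4.png',78)"
```

```text
lid px [321. 186.] circle 620.3 115.8 r 30.5 box mid [620.3 115.8] [60.  59.7]
t 9.05 [618.  116.  405.2] F [-0.24  0.29 -0.41] M [ 0.003 -0.002  0.027] w 91.7 tau [ 7.000e-02 -5.662e+01 -2.705e+01  3.000e-02 -7.000e-02  0.000e+00]
```

View pics/w4.png

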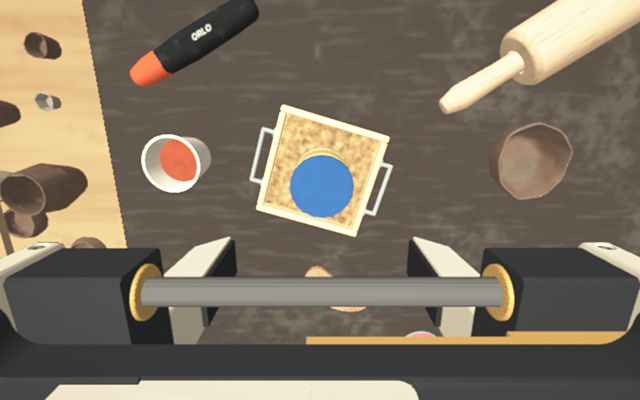

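Tin A stands in the carrier, with its lid at px (321,186), which is (620.3,115.8). Next is tin B.

play_rows:
  commands:
    - {"offset": [-0.018,0.02,0],"twist": 0}
    - {"offset": [-0.03,0.034,0],"twist": 0}
    - {"offset": [-0.03,0.034,0],"twist": 0}
    - {"offset": [-0.03,0.034,0],"twist": 0}
    - {"offset": [-0.025,0.028,0],"twist": 0}

```text
time: 9.6
tool_pos: [483.5, -35.1, 404.3]
tcp_rot: [-3.141, 0.004, -0.0]
contact_force: [0.4, -0.2, -0.3]
grip_width: 91.8
```

play_rows:
  commands:
    - {"offset": [-0.012,0.013,0],"twist": 0}
    - {"offset": [-0.003,0.003,0],"twist": 0}
    - {"offset": [0,0,0],"twist": 0}
    - {"offset": [0,0,0],"twist": 0}

```text
time: 10.0
tool_pos: [471.0, -49.4, 405.7]
tcp_rot: [-3.141, 0.001, 0.0]
contact_force: [-0.1, 0.6, 1.3]
grip_width: 91.9
```

```bash
python3 -c "
from h import *
wrist('w5.png',70)"
```

```text
lid px [321. 188.] circle 469.2 -49.3 r 30.9 box mid [469.1 -49.4] [60.9 61.4]
lid px [129.  25.] circle 620.7 118.9 r 32.2 box mid [613.1 118.9] [46.8 64.2]
t 10.0 [471.  -49.4 405.7] F [-0.14  0.58  1.34] M [ 0.016  0.017 -0.015] w 91.9 tau [-4.700e-01 -3.796e+01 -2.391e+01  2.000e-02 -4.000e-02 -1.000e-02]
```

View pics/w5.png

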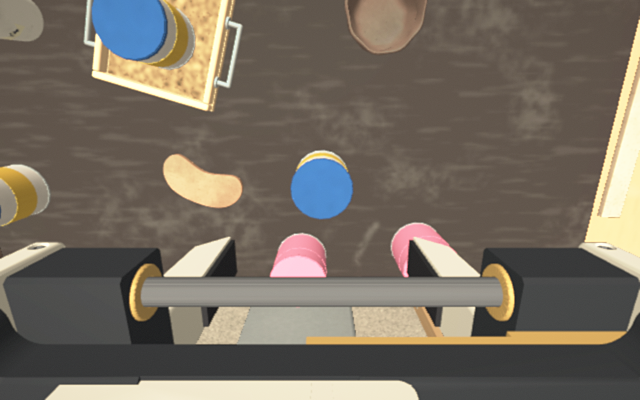

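The wrist view puts lid B at px (321,188), which is (469.2,-49.3). The neighbours are clear of the fingers.

play_rows:
  commands:
    - {"offset": [-0.0015,0,0.03],"twist": 0}
    - {"offset": [0,0,0.05],"twist": 0}
    - {"offset": [0,0,0.05],"twist": 0}
    - {"offset": [0,0,0.04],"twist": 0}
    - {"offset": [0,0,0.02],"twist": 0}

```text
time: 10.55
tool_pos: [468.2, -48.8, 212.8]
tcp_rot: [-3.14, 0.005, 0.001]
contact_force: [0.3, -0.4, 0.7]
grip_width: 91.8
```

play_rows:
  commands:
    - {"offset": [0,0,0.012],"twist": 0}
    - {"offset": [0,0,0.004],"twist": 0}
    - {"offset": [0,0,0],"twist": 0}
    - {"offset": [0,0,0],"twist": 0}

```text
time: 10.95
tool_pos: [469.4, -49.7, 200.9]
tcp_rot: [3.141, -0.001, 0.001]
contact_force: [0.1, 0.2, 0.4]
grip_width: 92.0
```

play_rows:
  commands:
    - {"offset": [0,0,0],"twist": 0}
    - {"offset": [0,0,0],"twist": 0}
    - {"offset": [0,0,0],"twist": 0}
    - {"offset": [0,0,0],"twist": 0}
    - {"offset": [0,0,0],"twist": 0}
  jaw: 255

```text
time: 11.45
tool_pos: [468.9, -50.0, 200.7]
tcp_rot: [3.141, -0.0, -0.0]
contact_force: [0.1, 0.5, 3.4]
grip_width: 62.5
```

play_rows:
  commands:
    - {"offset": [0,0,0],"twist": 0}
    - {"offset": [0,0,0],"twist": 0}

```text
time: 11.65
tool_pos: [468.9, -50.0, 200.7]
tcp_rot: [3.141, -0.0, -0.0]
contact_force: [-0.5, -0.2, 5.4]
grip_width: 62.5
```

play_rows:
  commands:
    - {"offset": [0,0,-0.005],"twist": 0}
    - {"offset": [0,0,-0.015],"twist": 0}
    - {"offset": [0,0,-0.02],"twist": 0}
    - {"offset": [0,0,-0.01],"twist": 0}
    - {"offset": [0,0,-0.003],"twist": 0}

```text
time: 12.15
tool_pos: [469.1, -50.0, 254.3]
tcp_rot: [3.141, -0.002, -0.0]
contact_force: [0.3, -0.5, -1.4]
grip_width: 62.4
```

play_rows:
  commands:
    - {"offset": [0,0,0],"twist": 0}
    - {"offset": [0,0,0],"twist": 0}
    - {"offset": [0,0,0],"twist": 0}
    - {"offset": [0,0,0],"twist": 0}

```text
time: 12.55
tool_pos: [468.8, -49.9, 252.8]
tcp_rot: [-3.141, 0.001, -0.0]
contact_force: [0.3, 0.6, -1.7]
grip_width: 62.5
```

play_rows:
  commands:
    - {"offset": [0,0,0],"twist": 0}
    - {"offset": [0,0,0],"twist": 0}

```text
time: 12.75
tool_pos: [468.9, -49.9, 253.2]
tcp_rot: [3.142, 0.0, -0.0]
contact_force: [0.2, -0.6, -2.0]
grip_width: 62.2
```

Tin B hefts at about 1.8 N, so it is the lightest. I set it back down gently and fetch C.

play_rows:
  commands:
    - {"offset": [0,0,0.012],"twist": 0}
    - {"offset": [0,0,0.02],"twist": 0}
    - {"offset": [0,0,0.012],"twist": 0}
    - {"offset": [0,0,0.005],"twist": 0}
    - {"offset": [0,0,0.0015],"twist": 0}

```text
time: 13.25
tool_pos: [468.8, -49.9, 202.5]
tcp_rot: [-3.141, 0.001, -0.0]
contact_force: [-0.6, -0.3, -1.4]
grip_width: 62.3
```

play_rows:
  commands:
    - {"offset": [0,0,0.0007],"twist": 0}
    - {"offset": [0,0,0.0007],"twist": 0}
    - {"offset": [0,0,0],"twist": 0}
    - {"offset": [0,0,0.0],"twist": 0}

```text
time: 13.65
tool_pos: [469.0, -50.0, 201.9]
tcp_rot: [3.141, -0.001, -0.0]
contact_force: [-0.6, 1.0, -2.4]
grip_width: 62.3
```

play_rows:
  commands:
    - {"offset": [0,0,0.0007],"twist": 0}
    - {"offset": [0,0,0.0004],"twist": 0}
    - {"offset": [0,0,0],"twist": 0}

```text
time: 13.95
tool_pos: [468.9, -50.0, 200.7]
tcp_rot: [3.141, -0.0, -0.0]
contact_force: [-0.3, -0.5, 1.9]
grip_width: 62.6
```

play_rows:
  commands:
    - {"offset": [0,0,0.0003],"twist": 0}
    - {"offset": [0,0,0],"twist": 0}

```text
time: 14.15
tool_pos: [468.9, -50.0, 200.7]
tcp_rot: [3.141, -0.001, -0.0]
contact_force: [-3.0, -0.0, 6.2]
grip_width: 62.2
```

play_rows:
  commands:
    - {"offset": [0,0,0],"twist": 0}
    - {"offset": [0,0,0],"twist": 0}
    - {"offset": [0,0,0],"twist": 0}
    - {"offset": [0,0,0],"twist": 0}
    - {"offset": [0,0,0],"twist": 0}
  jaw: 0

```text
time: 14.65
tool_pos: [468.9, -49.9, 200.0]
tcp_rot: [3.142, 0.0, -0.0]
contact_force: [0.0, -1.3, 0.1]
grip_width: 91.5
```

play_rows:
  commands:
    - {"offset": [0,0,-0.01],"twist": 0}
    - {"offset": [0,0,-0.03],"twist": 0}
    - {"offset": [0,0,-0.05],"twist": 0}
    - {"offset": [0,-0.01,-0.05],"twist": 0}
    - {"offset": [0,-0.03,-0.04],"twist": 0}

```text
time: 15.15
tool_pos: [468.8, -11.0, 382.7]
tcp_rot: [3.14, -0.003, -0.003]
contact_force: [1.7, 0.2, -0.0]
grip_width: 92.0
```

play_rows:
  commands:
    - {"offset": [-0.002,-0.045,-0.025],"twist": 0}
    - {"offset": [-0.002,-0.045,0],"twist": 0}
    - {"offset": [-0.002,-0.045,0],"twist": 0}
    - {"offset": [-0.002,-0.045,0],"twist": 0}
    - {"offset": [-0.002,-0.045,0],"twist": 0}

```text
time: 15.65
tool_pos: [458.2, 215.3, 404.4]
tcp_rot: [-3.141, -0.001, -0.0]
contact_force: [0.5, -0.4, 0.5]
grip_width: 91.7
```

play_rows:
  commands:
    - {"offset": [-0.002,-0.045,0],"twist": 0}
    - {"offset": [-0.002,-0.035,0],"twist": 0}
    - {"offset": [-0.002,-0.015,0],"twist": 0}
    - {"offset": [0,-0.005,0],"twist": 0}
    - {"offset": [0,0,0],"twist": 0}

```text
time: 16.15
tool_pos: [452.9, 313.2, 403.5]
tcp_rot: [3.141, 0.0, 0.0]
contact_force: [0.4, -0.1, 0.0]
grip_width: 91.8
```

```bash
python3 -c "
from h import *
wrist('w6.png',70)"
```

```text
lid px [319. 188.] circle 452.3 315.8 r 31.0 box mid [452.4 315.8] [59.4 61.1]
lid px [553.  13.] circle 617.5 113.0 r 31.8 box mid [603.9 113. ] [28.7 63.6]
t 16.15 [452.9 313.2 403.5] F [ 0.44 -0.06  0.03] M [-0.015 -0.033  0.026] w 91.8 tau [  1.13 -45.75 -25.09   0.11  -0.09   0.1 ]
```

View pics/w6.png

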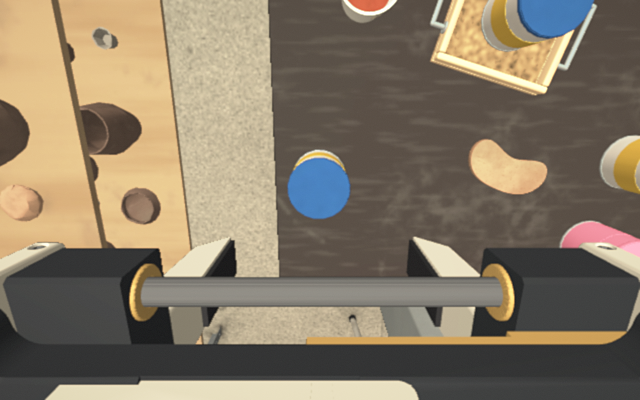

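```bash
python3 -c "
from h import *
o=status.get_obs();p=viewer.camera_params('wrist');fo=200/np.tan(np.radians(p['fov_y'])/2)
R=Ro.from_euler('xyz',o['tcp_rot']).as_matrix();T=p['T_tool_cam'];c=o['tool_pos']+R@T[:3,3]
for u,v in((187,188),(275,188)):
  for z in (-400,-200,-50,0,50,100,150):
    d=R@T[:3,:3]@np.array([(u-p['cx'])/fo,(v-p['cy'])/fo,1]);q=c+d*(z-c[2])/d[2];print(u,z,q.round(),np.round(proj('top',q),1))
"
```

```text
187 -400 [ 342.  647. -400.] [138.7 268.2]
187 -200 [ 390.  562. -200.] [139.3 253.8]
187 -50 [425. 498. -50.] [139.8 240. ]
187 0 [437. 476.   0.] [140.1 234.6]
187 50 [449. 455.  50.] [140.3 228.7]
187 100 [461. 433. 100.] [140.5 222.3]
187 150 [472. 412. 150.] [140.8 215.2]
275 -400 [ 342.  428. -400.] [199.8 267.3]
275 -200 [ 390.  398. -200.] [191.4 253.1]
275 -50 [425. 376. -50.] [183.3 239.3]
275 0 [437. 369.   0.] [180.1 234. ]
275 50 [449. 361.  50.] [176.7 228.1]
275 100 [460. 354. 100.] [172.9 221.8]
275 150 [472. 347. 150.] [168.8 214.7]
```

```bash
python3 -c "
import cv2
im=cv2.imread('pics/t0.png')[120:300,100:240];cv2.imwrite('pics/t0c.png',cv2.resize(im,None,fx=4,fy=3.3))"
```

```text
(no output)
```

View pics/t0c.png

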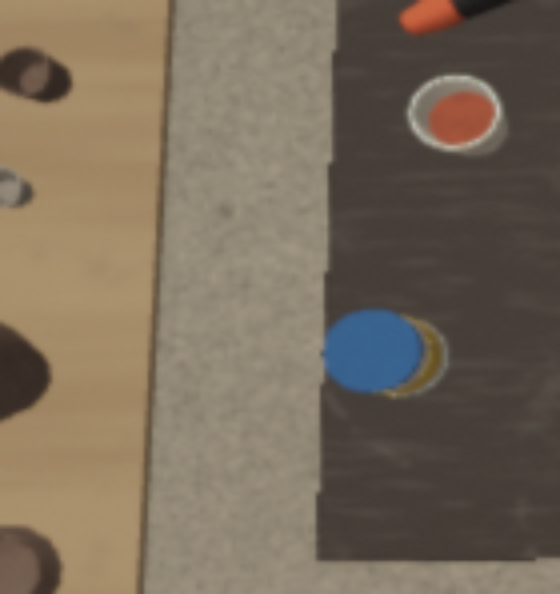

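The near shelf's height can't be resolved from these two views because their rays are nearly degenerate. So I turn the gripper by -90° here, which keeps its long body along x and clear of the shelf.

play_rows:
  commands:
    - {"offset": [0,0,0],"twist": -8}
    - {"offset": [0,0,0],"twist": -8}
    - {"offset": [0,0,0],"twist": -8}
    - {"offset": [0,0,0],"twist": -8}
    - {"offset": [0,0,0],"twist": -8}

```text
time: 16.7
tool_pos: [453.5, 311.7, 403.6]
tcp_rot: [3.141, 0.0, 0.701]
contact_force: [0.9, -0.3, 0.6]
grip_width: 91.7
```

play_rows:
  commands:
    - {"offset": [0,0,0],"twist": -8}
    - {"offset": [0,0,0],"twist": -8}
    - {"offset": [0,0,0],"twist": -8}
    - {"offset": [0,0,0],"twist": -8}
    - {"offset": [0,0,0],"twist": -8}

```text
time: 17.2
tool_pos: [453.5, 311.7, 403.6]
tcp_rot: [3.141, 0.001, 1.4]
contact_force: [0.4, 0.2, 0.3]
grip_width: 92.2
```

play_rows:
  commands:
    - {"offset": [0,0,0],"twist": -7}
    - {"offset": [0,0,0],"twist": -3}
    - {"offset": [0,0,0],"twist": 0}
    - {"offset": [0,0,0],"twist": 0}

```text
time: 17.6
tool_pos: [453.3, 312.4, 403.6]
tcp_rot: [3.141, 0.0, 1.567]
contact_force: [0.5, -0.8, 0.3]
grip_width: 91.8
```

```bash
python3 -c "
from h import *
wrist('w7.png',70)"
```

```text
lid px [320. 184.] circle 451.9 316.4 r 31.0 box mid [452.1 316.6] [60.9 60. ]
t 17.6 [453.3 312.4 403.6] F [ 0.46 -0.81  0.34] M [-0.013 -0.112  0.038] w 91.8 tau [-4.000e-02 -4.588e+01 -2.470e+01  8.000e-02  0.000e+00 -7.000e-02]
```

View pics/w7.png

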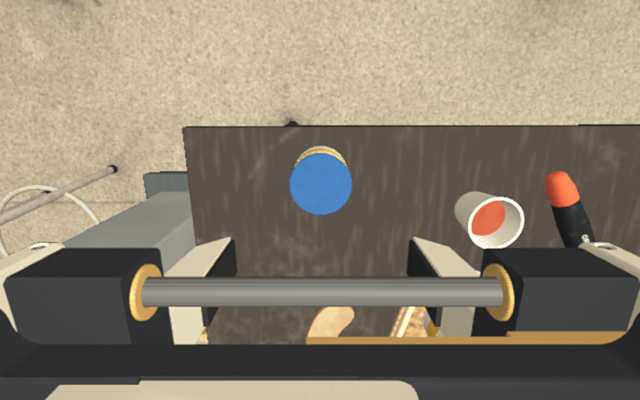

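Lid C is at (452,316.2). The shelf does not appear in this view, so it is well below table level. I descend in this orientation.

play_rows:
  commands:
    - {"offset": [0.003,-0.001,0.03],"twist": 0}
    - {"offset": [0,0,0.05],"twist": 0}
    - {"offset": [0,0,0.05],"twist": 0}
    - {"offset": [0,0,0.04],"twist": 0}
    - {"offset": [0,0,0.02],"twist": 0}

```text
time: 18.15
tool_pos: [451.0, 315.6, 209.8]
tcp_rot: [-3.137, 0.003, 1.569]
contact_force: [-0.9, -0.0, 0.6]
grip_width: 92.0
```

play_rows:
  commands:
    - {"offset": [0,0,0.01],"twist": 0}
    - {"offset": [0,0,0.004],"twist": 0}
    - {"offset": [0,0,0],"twist": 0}
    - {"offset": [0,0,0],"twist": 0}

```text
time: 18.55
tool_pos: [452.5, 316.7, 200.7]
tcp_rot: [3.139, -0.001, 1.571]
contact_force: [0.4, 0.2, 0.1]
grip_width: 91.7
```

play_rows:
  commands:
    - {"offset": [0,0,0],"twist": 0}
    - {"offset": [0,0,0],"twist": 0}
    - {"offset": [0,0,0],"twist": 0}
    - {"offset": [0,0,0],"twist": 0}
    - {"offset": [0,0,0],"twist": 0}
  jaw: 255

```text
time: 19.05
tool_pos: [452.0, 316.6, 199.6]
tcp_rot: [3.141, -0.0, 1.571]
contact_force: [0.3, 0.1, 1.5]
grip_width: 61.9
```

play_rows:
  commands:
    - {"offset": [0,0,0],"twist": 0}
    - {"offset": [0,0,0],"twist": 0}

```text
time: 19.25
tool_pos: [452.0, 316.6, 199.6]
tcp_rot: [3.141, -0.0, 1.571]
contact_force: [-0.4, -0.9, 3.4]
grip_width: 61.8
```

play_rows:
  commands:
    - {"offset": [0,0,-0.005],"twist": 0}
    - {"offset": [0,0,-0.015],"twist": 0}
    - {"offset": [0,0,-0.03],"twist": 0}
    - {"offset": [0,0,-0.02],"twist": 0}
    - {"offset": [0,0,-0.005],"twist": 0}

```text
time: 19.75
tool_pos: [452.3, 316.7, 276.2]
tcp_rot: [3.139, -0.001, 1.571]
contact_force: [0.9, 0.3, -4.7]
grip_width: 62.0
```

play_rows:
  commands:
    - {"offset": [0,0,0],"twist": 0}
    - {"offset": [0,0,0],"twist": 0}
    - {"offset": [0,0,0],"twist": 0}
    - {"offset": [0,0,0],"twist": 0}

```text
time: 20.15
tool_pos: [451.8, 316.4, 273.3]
tcp_rot: [-3.14, 0.001, 1.571]
contact_force: [0.1, 0.3, -4.4]
grip_width: 62.0
```

play_rows:
  commands:
    - {"offset": [0,0,0],"twist": 0}
    - {"offset": [0,0,0],"twist": 0}

```text
time: 20.35
tool_pos: [452.0, 316.5, 274.0]
tcp_rot: [-3.141, 0.0, 1.571]
contact_force: [-0.4, 0.3, -4.3]
grip_width: 62.0
```

Tin C hefts at about 4.3 N, so it is the middle tin. I raise it, turn back to yaw 0 and carry it to the stack.

play_rows:
  commands:
    - {"offset": [0,0,-0.006],"twist": 4}
    - {"offset": [0,0,-0.01],"twist": 8}
    - {"offset": [0,0,-0.012],"twist": 8}
    - {"offset": [0,0,-0.012],"twist": 8}
    - {"offset": [0,0,-0.006],"twist": 8}

```text
time: 20.85
tool_pos: [452.1, 316.6, 321.4]
tcp_rot: [3.141, -0.001, 0.937]
contact_force: [-0.3, 0.7, -4.2]
grip_width: 61.9
```

play_rows:
  commands:
    - {"offset": [0,0,0],"twist": 8}
    - {"offset": [0,0,0],"twist": 8}
    - {"offset": [0,0,0],"twist": 8}
    - {"offset": [0,0,0],"twist": 8}
    - {"offset": [0,0,0],"twist": 8}

```text
time: 21.35
tool_pos: [451.9, 316.5, 320.3]
tcp_rot: [3.141, 0.0, 0.238]
contact_force: [-0.6, -0.8, -4.7]
grip_width: 61.7
```

play_rows:
  commands:
    - {"offset": [0,0,0],"twist": 8}
    - {"offset": [0,0,0],"twist": 4}
    - {"offset": [0,0,0],"twist": 2}
    - {"offset": [0,0,0],"twist": 0}

```text
time: 21.75
tool_pos: [451.9, 316.5, 320.2]
tcp_rot: [3.141, 0.0, -0.0]
contact_force: [0.1, 0.6, -4.4]
grip_width: 61.7
```

play_rows:
  commands:
    - {"offset": [0.012,0.014,0],"twist": 0}
    - {"offset": [0.022,0.026,0],"twist": 0}
    - {"offset": [0.028,0.034,0],"twist": 0}
    - {"offset": [0.03,0.035,0],"twist": 0}
    - {"offset": [0.028,0.034,0],"twist": 0}

```text
time: 22.25
tool_pos: [572.9, 172.2, 320.4]
tcp_rot: [3.142, -0.0, 0.002]
contact_force: [0.7, 0.9, -4.3]
grip_width: 61.8
```

play_rows:
  commands:
    - {"offset": [0.024,0.029,0],"twist": 0}
    - {"offset": [0.015,0.017,0],"twist": 0}
    - {"offset": [0.007,0.008,0],"twist": 0}
    - {"offset": [0.0028,0.0035,0],"twist": 0}
    - {"offset": [0,0,0],"twist": 0}

```text
time: 22.75
tool_pos: [620.5, 116.4, 320.2]
tcp_rot: [-3.141, 0.001, 0.0]
contact_force: [-0.4, 0.5, -4.2]
grip_width: 61.6
```

play_rows:
  commands:
    - {"offset": [0,0,0],"twist": 0}
    - {"offset": [0,0,0],"twist": 0}

```text
time: 22.95
tool_pos: [620.1, 117.2, 320.5]
tcp_rot: [-3.141, 0.0, 0.002]
contact_force: [-0.1, 0.5, -4.7]
grip_width: 61.8
```

```bash
python3 -c "
from h import *
wrist('w8.png',190.6)
save('scene','s8.png')"
```

```text
lid px [321. 320.] circle 618.0 117.0 r 30.7 box mid [614.6 117. ] [13.  61.2]
lid px [321. 261.] circle 634.6 117.2 r 27.2 box mid [643.1 117.2] [17.4 54.3]
lid px [325. 189.] circle 663.3 116.1 r 13.8 box mid [667.6 116.1] [11.1 27.6]
t 22.95 [620.1 117.2 320.5] F [-0.1   0.51 -4.74] M [ 0.041  0.069 -0.072] w 61.8 tau [-2.500e-01 -5.792e+01 -2.517e+01  2.000e-02 -8.000e-02  0.000e+00]
```

View pics/w8.png

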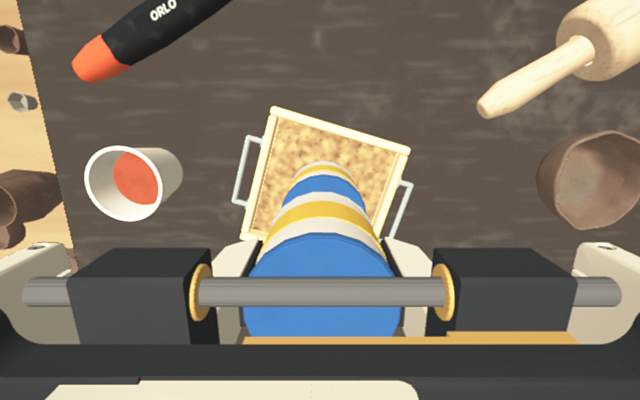

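View pics/s8.png

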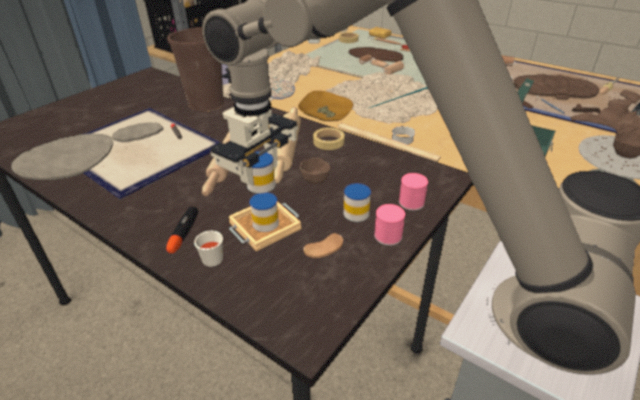

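The held tin C sits at -0.4 mm along tool x, which agrees with the pre-grasp view. I correct y by -1.4 mm and x by +0.5 mm, then lower.

play_rows:
  commands:
    - {"offset": [0.0005,0.0014,0.008],"twist": 0}
    - {"offset": [0,0,0.014],"twist": 0}
    - {"offset": [0,0,0.01],"twist": 0}
    - {"offset": [0,0,0.005],"twist": 0}
    - {"offset": [0,0,0],"twist": 0}

```text
time: 23.55
tool_pos: [621.0, 114.5, 281.8]
tcp_rot: [3.141, 0.003, -0.0]
contact_force: [0.4, -0.3, -3.5]
grip_width: 62.1
```

play_rows:
  commands:
    - {"offset": [0,0,0],"twist": 0}
    - {"offset": [0,0,0.001],"twist": 0}
    - {"offset": [0,0,0],"twist": 0}

```text
time: 23.85
tool_pos: [621.4, 114.6, 282.8]
tcp_rot: [3.142, -0.001, -0.0]
contact_force: [-0.1, -0.3, -3.5]
grip_width: 62.0
```

play_rows:
  commands:
    - {"offset": [-0.0006,-0.0011,0.0015],"twist": 0}
    - {"offset": [0,0,0.001],"twist": 0}
    - {"offset": [0,0,0],"twist": 0}
    - {"offset": [0,0,0],"twist": 0}

```text
time: 24.25
tool_pos: [620.6, 115.7, 279.9]
tcp_rot: [3.141, 0.0, -0.0]
contact_force: [-0.9, 0.3, -4.1]
grip_width: 61.7
```

play_rows:
  commands:
    - {"offset": [0,0,0.001],"twist": 0}
    - {"offset": [0,0,0.0006],"twist": 0}
    - {"offset": [0,0,0],"twist": 0}

```text
time: 24.55
tool_pos: [620.6, 115.7, 278.1]
tcp_rot: [3.141, 0.0, -0.0]
contact_force: [-0.7, -0.2, -3.9]
grip_width: 61.9
```

play_rows:
  commands:
    - {"offset": [0,0,0.0005],"twist": 0}
    - {"offset": [0,0,0],"twist": 0}

```text
time: 24.75
tool_pos: [620.7, 115.7, 277.7]
tcp_rot: [3.142, 0.0, -0.0]
contact_force: [-0.4, 0.5, -3.9]
grip_width: 62.0
```

play_rows:
  commands:
    - {"offset": [0,0,0.0005],"twist": 0}
    - {"offset": [0,0,0],"twist": 0}

```text
time: 24.95
tool_pos: [620.7, 115.7, 277.6]
tcp_rot: [3.141, -0.0, -0.0]
contact_force: [-0.8, 0.1, -1.6]
grip_width: 61.8
```

play_rows:
  commands:
    - {"offset": [0,0,0.0003],"twist": 0}
    - {"offset": [0,0,0],"twist": 0}

```text
time: 25.15
tool_pos: [620.7, 115.7, 277.6]
tcp_rot: [3.142, -0.001, -0.0]
contact_force: [-1.8, 0.5, 2.0]
grip_width: 61.8
```

play_rows:
  commands:
    - {"offset": [0,0,0],"twist": 0}
    - {"offset": [0,0,0],"twist": 0}
    - {"offset": [0,0,0],"twist": 0}
    - {"offset": [0,0,0],"twist": 0}
    - {"offset": [0,0,0],"twist": 0}
  jaw: 0

```text
time: 25.65
tool_pos: [620.7, 115.7, 277.0]
tcp_rot: [3.142, -0.0, -0.0]
contact_force: [-0.0, 0.4, -0.4]
grip_width: 91.5
```

play_rows:
  commands:
    - {"offset": [0,0,-0.01],"twist": 0}
    - {"offset": [0,0,-0.03],"twist": 0}
    - {"offset": [0,0,-0.05],"twist": 0}
    - {"offset": [0,0,-0.05],"twist": 0}
    - {"offset": [0,0,-0.03],"twist": 0}

```text
time: 26.15
tool_pos: [620.4, 115.8, 452.6]
tcp_rot: [-3.141, -0.007, 0.0]
contact_force: [1.7, 0.3, 0.4]
grip_width: 91.9
```

play_rows:
  commands:
    - {"offset": [0,0,-0.01],"twist": 0}
    - {"offset": [0,0,0],"twist": 0}
    - {"offset": [0,0,0],"twist": 0}

```text
time: 26.45
tool_pos: [620.5, 115.7, 455.2]
tcp_rot: [3.141, 0.003, -0.0]
contact_force: [0.7, -0.4, -0.3]
grip_width: 92.0
```

```bash
python3 -c "
from h import *
wrist('w9.png',148)"
```

```text
lid px [321. 193.] circle 620.2 115.5 r 30.8 box mid [620.5 115.5] [60.6 59.8]
t 26.45 [620.5 115.7 455.2] F [ 0.71 -0.39 -0.27] M [-0.01   0.06  -0.031] w 92.0 tau [ 7.000e-02 -5.612e+01 -2.764e+01  3.000e-02 -5.000e-02  0.000e+00]
```

View pics/w9.png

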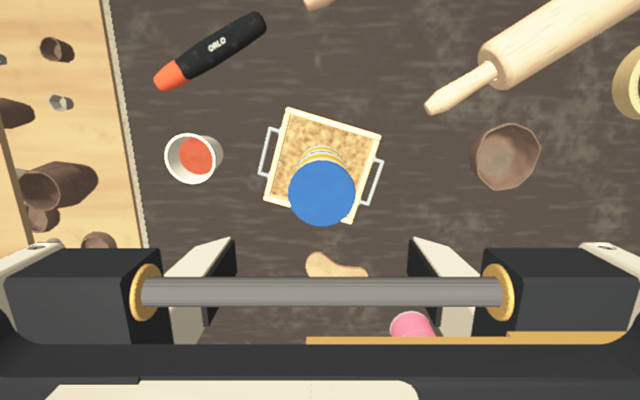

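C sits on A within 0.3 mm: (620.2,115.5) against (620.3,115.8). Back to B.

play_rows:
  commands:
    - {"offset": [-0.018,0.02,0],"twist": 0}
    - {"offset": [-0.03,0.034,0],"twist": 0}
    - {"offset": [-0.03,0.034,0],"twist": 0}
    - {"offset": [-0.03,0.034,0.01],"twist": 0}
    - {"offset": [-0.026,0.026,0.02],"twist": 0}

```text
time: 27.0
tool_pos: [485.1, -33.6, 426.0]
tcp_rot: [3.141, 0.0, -0.0]
contact_force: [0.2, -0.3, -0.1]
grip_width: 91.5
```

play_rows:
  commands:
    - {"offset": [-0.013,0.013,0.015],"twist": 0}
    - {"offset": [-0.004,0.0045,0.005],"twist": 0}
    - {"offset": [0,0,0],"twist": 0}
    - {"offset": [0,0,0],"twist": 0}

```text
time: 27.4
tool_pos: [470.4, -49.4, 407.1]
tcp_rot: [-3.141, -0.0, 0.0]
contact_force: [-0.8, 0.2, 0.8]
grip_width: 91.8
```

```bash
python3 -c "
from h import *
wrist('w10.png',70)"
```

```text
lid px [322. 188.] circle 469.2 -50.1 r 30.9 box mid [469.2 -50. ] [60.  60.7]
lid px [75. 16.] circle 636.1 166.6 r 40.9 box mid [619.5 166.6] [34.7 81.8]
t 27.4 [470.4 -49.4 407.1] F [-0.79  0.25  0.82] M [ 0.039 -0.009 -0.014] w 91.8 tau [-4.900e-01 -3.739e+01 -2.351e+01  1.000e-02 -4.000e-02 -1.000e-02]
```

View pics/w10.png

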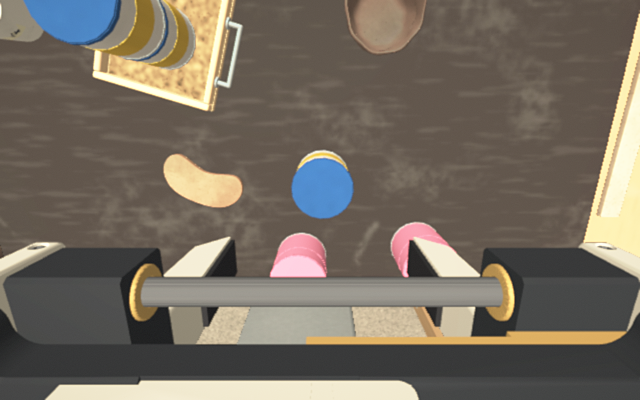

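Tin B is upright at (469.2,-50). I descend, grip and lift.

play_rows:
  commands:
    - {"offset": [-0.001,0.0005,0.03],"twist": 0}
    - {"offset": [0,0,0.05],"twist": 0}
    - {"offset": [0,0,0.05],"twist": 0}
    - {"offset": [0,0,0.04],"twist": 0}
    - {"offset": [0,0,0.02],"twist": 0}

```text
time: 27.95
tool_pos: [468.5, -49.3, 214.1]
tcp_rot: [-3.141, 0.004, 0.001]
contact_force: [0.6, 0.3, 0.2]
grip_width: 91.9
```

play_rows:
  commands:
    - {"offset": [0,0,0.013],"twist": 0}
    - {"offset": [0,0,0.004],"twist": 0}
    - {"offset": [0,0,0],"twist": 0}
    - {"offset": [0,0,0],"twist": 0}

```text
time: 28.35
tool_pos: [469.3, -50.1, 200.7]
tcp_rot: [3.141, -0.002, 0.001]
contact_force: [0.5, 0.5, 0.2]
grip_width: 91.9
```

play_rows:
  commands:
    - {"offset": [0,0,0],"twist": 0}
    - {"offset": [0,0,0],"twist": 0}
    - {"offset": [0,0,0],"twist": 0}
    - {"offset": [0,0,0],"twist": 0}
    - {"offset": [0,0,0],"twist": 0}
  jaw: 255

```text
time: 28.85
tool_pos: [468.7, -50.3, 200.3]
tcp_rot: [3.141, -0.0, -0.0]
contact_force: [-0.0, 1.0, 1.8]
grip_width: 62.3
```

play_rows:
  commands:
    - {"offset": [0,0,0],"twist": 0}
    - {"offset": [0,0,0],"twist": 0}

```text
time: 29.05
tool_pos: [468.7, -50.3, 200.2]
tcp_rot: [3.141, -0.0, -0.0]
contact_force: [-1.1, 0.5, 5.0]
grip_width: 62.2
```

play_rows:
  commands:
    - {"offset": [0,0,-0.005],"twist": 0}
    - {"offset": [0,0,-0.02],"twist": 0}
    - {"offset": [0,0,-0.035],"twist": 0}
    - {"offset": [0,0,-0.04],"twist": 0}
    - {"offset": [0,0,-0.04],"twist": 0}

```text
time: 29.55
tool_pos: [468.2, -50.1, 341.2]
tcp_rot: [-3.141, 0.002, -0.0]
contact_force: [0.4, -1.1, -1.3]
grip_width: 62.1
```

play_rows:
  commands:
    - {"offset": [0,0,-0.035],"twist": 0}
    - {"offset": [0,0,-0.015],"twist": 0}
    - {"offset": [0,0,-0.005],"twist": 0}
    - {"offset": [0,0,0],"twist": 0}
    - {"offset": [0,0,0],"twist": 0}

```text
time: 30.05
tool_pos: [468.3, -50.2, 393.7]
tcp_rot: [-3.141, 0.003, -0.0]
contact_force: [0.1, 0.4, -2.0]
grip_width: 62.6
```

play_rows:
  commands:
    - {"offset": [0.012,-0.013,0],"twist": 0}
    - {"offset": [0.022,-0.024,0],"twist": 0}
    - {"offset": [0.028,-0.031,0],"twist": 0}
    - {"offset": [0.028,-0.031,0],"twist": 0}
    - {"offset": [0.026,-0.028,0],"twist": 0}

```text
time: 30.55
tool_pos: [585.6, 78.2, 393.0]
tcp_rot: [3.142, 0.003, -0.0]
contact_force: [0.2, -0.6, -1.9]
grip_width: 62.4
```

play_rows:
  commands:
    - {"offset": [0.02,-0.022,0],"twist": 0}
    - {"offset": [0.01,-0.011,0],"twist": 0}
    - {"offset": [0.004,-0.0045,0],"twist": 0}
    - {"offset": [0.0015,-0.0013,0],"twist": 0}
    - {"offset": [0,0,0],"twist": 0}

```text
time: 31.05
tool_pos: [619.9, 115.1, 394.2]
tcp_rot: [3.141, 0.002, -0.0]
contact_force: [0.1, -0.1, -1.7]
grip_width: 62.4
```

play_rows:
  commands:
    - {"offset": [0,0,0],"twist": 0}
    - {"offset": [0,0,0],"twist": 0}

```text
time: 31.25
tool_pos: [619.9, 114.8, 395.2]
tcp_rot: [3.141, -0.0, -0.001]
contact_force: [0.1, -0.8, -2.3]
grip_width: 62.4
```

```bash
python3 -c "
from h import *
wrist('w11.png',263)
save('scene','s11.png')"
```

```text
lid px [321. 320.] circle 615.6 114.6 r 31.0 box mid [612.7 114.6] [13.2 62. ]
lid px [321. 260.] circle 633.1 114.8 r 28.1 box mid [642.4 114.8] [18.9 56.3]
lid px [320. 187.] circle 663.3 115.1 r 13.7 box mid [667.7 115.1] [10.2 27.3]
t 31.25 [619.9 114.8 395.2] F [ 0.1  -0.81 -2.3 ] M [ 0.036 -0.022 -0.014] w 62.4 tau [ 8.000e-02 -5.524e+01 -2.607e+01  3.000e-02 -8.000e-02 -0.000e+00]
```

View pics/w11.png

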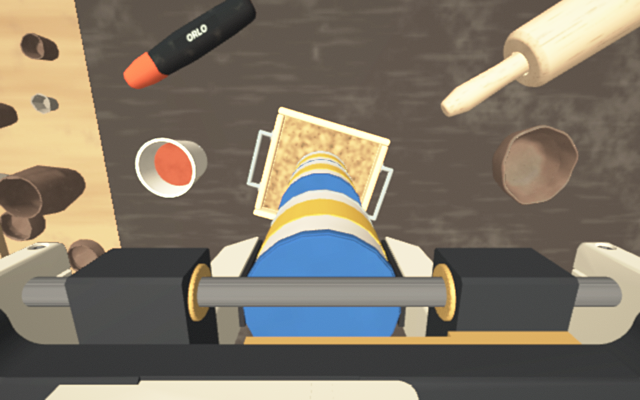

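View pics/s11.png

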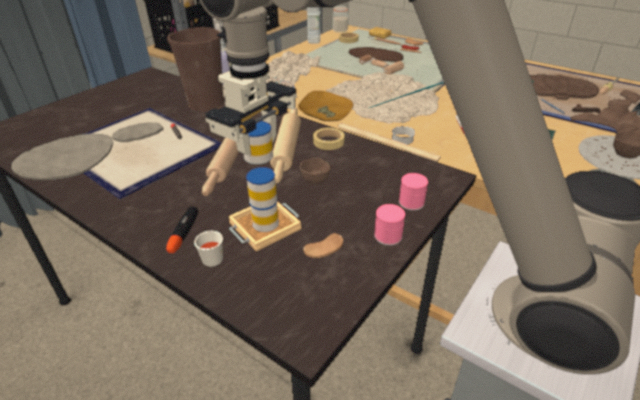

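Two tins are stacked straight and B hangs above them. Now I lower it onto the stack.

play_rows:
  commands:
    - {"offset": [0,-0.0007,0.009],"twist": 0}
    - {"offset": [0,0,0.016],"twist": 0}
    - {"offset": [0,0,0.01],"twist": 0}
    - {"offset": [0,0,0.005],"twist": 0}
    - {"offset": [0,0,0],"twist": 0}

```text
time: 31.85
tool_pos: [620.0, 116.2, 354.0]
tcp_rot: [3.141, 0.002, -0.0]
contact_force: [-0.1, -0.2, -2.4]
grip_width: 62.4
```

play_rows:
  commands:
    - {"offset": [0,0,0],"twist": 0}
    - {"offset": [0,0,0.002],"twist": 0}
    - {"offset": [0,0,0],"twist": 0}

```text
time: 32.15
tool_pos: [620.2, 116.2, 353.2]
tcp_rot: [3.142, -0.001, -0.0]
contact_force: [-0.0, 0.4, -1.8]
grip_width: 62.5
```

play_rows:
  commands:
    - {"offset": [-0.0004,0.0005,0.0015],"twist": 0}
    - {"offset": [0,0,0.001],"twist": 0}
    - {"offset": [0,0,0],"twist": 0}
    - {"offset": [0,0,0],"twist": 0}

```text
time: 32.55
tool_pos: [619.7, 115.7, 350.5]
tcp_rot: [3.141, -0.0, -0.0]
contact_force: [0.4, 0.3, -0.5]
grip_width: 62.5
```

play_rows:
  commands:
    - {"offset": [0,0,0.001],"twist": 0}
    - {"offset": [0,0,0.0006],"twist": 0}
    - {"offset": [0,0,0],"twist": 0}

```text
time: 32.85
tool_pos: [619.7, 115.7, 348.7]
tcp_rot: [3.142, 0.0, -0.0]
contact_force: [-0.1, -0.4, -1.9]
grip_width: 62.7
```

play_rows:
  commands:
    - {"offset": [0,0,0.0005],"twist": 0}
    - {"offset": [0,0,0],"twist": 0}

```text
time: 33.05
tool_pos: [619.8, 115.7, 348.3]
tcp_rot: [3.142, 0.0, -0.0]
contact_force: [0.4, 1.2, -2.0]
grip_width: 62.5
```

play_rows:
  commands:
    - {"offset": [0,0,0.0005],"twist": 0}
    - {"offset": [0,0,0],"twist": 0}

```text
time: 33.25
tool_pos: [619.7, 115.7, 348.3]
tcp_rot: [3.141, -0.001, -0.0]
contact_force: [-1.2, -0.5, 1.6]
grip_width: 62.1
```

play_rows:
  commands:
    - {"offset": [0,0,0.0002],"twist": 0}
    - {"offset": [0,0,0],"twist": 0}

```text
time: 33.45
tool_pos: [619.8, 115.7, 348.3]
tcp_rot: [3.142, -0.001, -0.0]
contact_force: [-1.3, 0.3, 4.1]
grip_width: 62.3
```

play_rows:
  commands:
    - {"offset": [0,0,0],"twist": 0}
    - {"offset": [0,0,0],"twist": 0}
    - {"offset": [0,0,0],"twist": 0}
    - {"offset": [0,0,0],"twist": 0}
    - {"offset": [0,0,0],"twist": 0}
  jaw: 0

```text
time: 33.95
tool_pos: [619.8, 115.7, 347.5]
tcp_rot: [3.141, 0.0, -0.0]
contact_force: [0.5, 0.5, -0.3]
grip_width: 91.3
```

play_rows:
  commands:
    - {"offset": [0,0,-0.01],"twist": 0}
    - {"offset": [0,0,-0.025],"twist": 0}
    - {"offset": [0,0,-0.04],"twist": 0}
    - {"offset": [0,0,-0.04],"twist": 0}
    - {"offset": [0,0,-0.025],"twist": 0}

```text
time: 34.45
tool_pos: [619.4, 115.7, 492.2]
tcp_rot: [-3.141, -0.005, -0.0]
contact_force: [0.6, 0.0, -1.3]
grip_width: 91.9
```

play_rows:
  commands:
    - {"offset": [0,0,-0.01],"twist": 0}
    - {"offset": [0,0,0],"twist": 0}
    - {"offset": [0,0,0],"twist": 0}

```text
time: 34.75
tool_pos: [619.7, 115.7, 496.2]
tcp_rot: [3.141, 0.002, -0.0]
contact_force: [-0.7, -0.5, 0.1]
grip_width: 91.7
```

```bash
python3 -c "
from h import *
wrist('w12.png',218)
save('scene','s12.png')"
```

```text
lid px [321. 201.] circle 620.1 115.6 r 30.9 box mid [620.4 115.5] [60.4 60.9]
t 34.75 [619.7 115.7 496.2] F [-0.75 -0.48  0.09] M [ 0.048 -0.009 -0.013] w 91.7 tau [ 6.000e-02 -5.559e+01 -2.788e+01  3.000e-02 -4.000e-02 -0.000e+00]
```

View pics/w12.png

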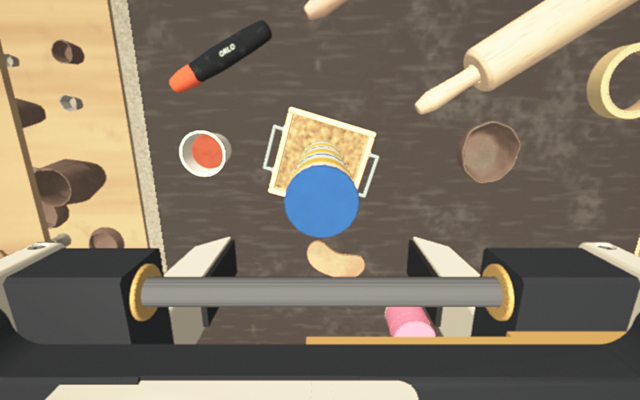

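View pics/s12.png

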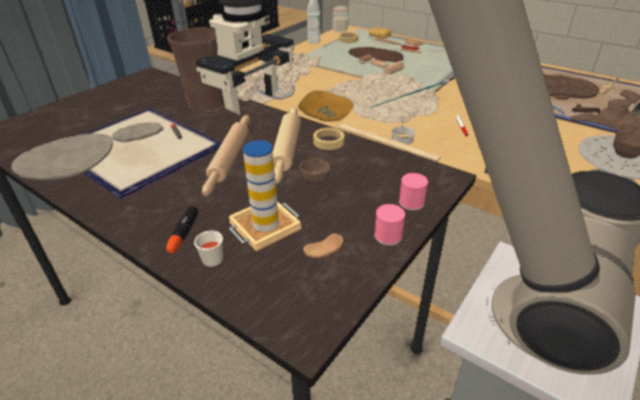

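The top lid is at px (321,201), which is (620.1,115.6). The three tins form a straight upright stack inside the carrier, the gripper is clear, and the pot, cup and rib are where they were. I hand in.

```bash
python3 -c "
from h import *
print(ticket.close_job())"
```

```text
the job is handed in; nothing more can be done
None
```

The three tins are stacked in the carrier with the heaviest at the bottom and the lightest on top. I handed the job in at about 35 s of the 72 s allowed; no verdict is reported.

**Weights:** I lifted each tin and read the wrist force. These are my own labels, by position in the camera views:

| Tin | Start position (x, y) | Wrist force | Weight | Place in stack |
|---|---|---|---|---|
| A | (576, -266) | about 7.7 N | 0.74 kg | bottom |
| C | (452, 316) | about 4.3 N | 0.42 kg | middle |
| B | (469, -50) | about 1.8 N | 0.18 kg | top |

B was put back down in its place after weighing and fetched again last.

**Last checks:**
- **Stack:** seen from the wrist camera, the lid centres from bottom to top are (620.3, 115.8), (620.2, 115.5) and (620.1, 115.6), so they line up within 0.3 mm. The carrier centre measured about (620.5, 116.2).
- **Set-downs:** each tin was lowered in steps of under 1 mm at the end, until the wrist force showed it was resting, and only then released.
- **Surroundings:** the last pictures show the stack upright, the gripper open and clear above it, and the pot, cup and rib apparently where they were. I judged those three by eye and did not measure them.

**Disagreements:**
- The scene camera placed the tins about 4–8 mm away from the top and wrist cameras. I used the top and wrist readings, which agreed within about 2 mm.
- The finger opening when gripping A read about 60.3 mm, against about 62 mm for the other two, with no visible effect.

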